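# Clamp a wax valve-body pattern with the knob under the fixture plate

### The arm

A 7-joint arm with a two-finger parallel gripper is mounted at the origin on the work surface. World frame = base frame: x ahead of the robot, y to its left, z up, the work surface at z = 0. Lengths are in m, angles in rad, forces in N, time in s.
With the tool pointing down it reaches from about 0.425 to 0.925 m from the base axis. Payload 6.8 kg.
Tool frame: the origin (TCP) lies midway between the tips of the shut fingers; the grasp point (between the pads) lies 19 mm behind it; z points along the fingers, y is the direction in which the jaws open and shut (so a half turn about z gives the same grasp; the last joint's range is limited). The gripper opens to 85 mm and grips with 20 to 120 N. Pads are 22 mm wide; open, the fingers measure 114 mm over their backs; the gripper's body (76 mm by 85 mm) begins 54 mm behind the grasp point. The pads swing forward as they close: fully open they stand 13 mm farther back than shut.
Start: joints at [-1.349, 0.477, 0.022, 1.555, -0.011, 1.109, -0.083], TCP at [0.219, 0.639, 0.231] pointing down, gripper open.
Joint ranges: [-2.96, 2.96], [-0.34, 2.1], [-1.41, 1.46], [0.24, 2.44], [-1.37, 4.51], [0.17, 1.92], [-2.96, 2.96]. Speed limits (rad/s): [2.39, 2.39, 3.14, 3.14, 3.14, 3.14, 3.14].

### API

Orientations are given as a unit quaternion [w, x, y, z].
In Python, from station import bot gives the robot as it stands.
- The arm moves only by the shell command python3 -m jog 'ROWS' [FORCE]. ROWS is JSON, a list of rows, each a list of 3 entries, a list of its own where there are three numbers: the shift along the tool's x, y, z in mm, then the turn, a rotation vector about the tool's x, y, z in degrees, then the closure, from -1 (fully open) to 1 (shut). A call has 1 to 12 rows; each row shifts and turns the commanded pose from where the row before left it, along the tool's axes as they then stand; what a row does not reach is not made up. A row lasts 1/8 s, in which the tool goes at most 62.5 mm and 10.7 degrees, less where a joint would pass 70% of its speed; a pose out of reach is approached as far as the arm can. A call is refused whole if a number of a shift passes 62.5 or a number of a turn 10.7, either way. A call with a gripper value outside its range is refused whole. The fingers move at their own pace and stop on an object; FORCE is the grip in N (left out, the last holds). Time passes only in rows, so rows that do not move let the fingers close. It gives the time, the measured TCP pose, the force and the opening at its end, in the units of the state.
- bot.get_obs(): the state, without advancing time (a new reading comes with each control period).
- bot.read_camera(name): name is "side" or "top"; returns (picture, depth): 420x560x3 uint8, red, green, blue; 420x560 float32, m along the optical axis (not along the pixel's ray), 0 where there is no reading.
- bot.camera_info(name): a dict with "fx", "fy", "cx", "cy" (pixels), "world_from_camera" (4x4, takes a point from camera to world coordinates). Camera axes: x right, y up, looking along -z (the intrinsics and any distortion apply to the point x, -y, -z); pixel columns grow to the right and rows downward; lengths in m; the calibration is good to about 2 mm. A picture is of the moment at which its call begins. camera_info takes no time and is no camera call.
- bot.hand_in(): hands the job in, once; it reports no verdict.
Trained networks look in the newest picture that a camera, given by its name, has taken for a name from the list of things; names that differ only in an ending like _2 or _b are one class to them, and where a whole thing is asked for, a point or a joint stands for the part that bears it (a point fixed in the world has none). Each returns a list of dicts, best first, with "score" (0 to 1); they miss things now and then, are a little off and sometimes report something else, mostly with a low value. They report only what shows in the picture. A call takes as long as a camera call. They do not tell look-alikes from the thing itself.
- bot.find_in(camera, thing): "xy" ([column, row] as shares, 0 to 1, of the picture: columns of its width, rows of its height, amid what is visible of it).
- bot.cut_out(camera, thing): "pixels" (420x560 bool, what is visible of it) and "xy" ([column, row] as shares, 0 to 1, of the picture: columns of its width, rows of its height, amid what is visible of it).
- bot.landmark_of(camera, thing): "xy" ([column, row] as shares, 0 to 1, of the picture: columns of its width, rows of its height: a listed point, or the origin of a listed thing).
The state is a dict: "t": time; "q": joint angles; "joint_vel": joint speeds; "joint_torque": joint torques, N m; "eef_pos": TCP position; "tool_rot": TCP orientation; "contact_force": force on the tool from outside, world axes, zero at the start; "torque": the same for the moment, N m; "gripper_width": opening from 0.0 (shut) to 1.0 (fully open).
Only numpy, scipy, OpenCV 4.12 (cv2) and the standard library are available. Lean on these libraries where they do the work, as an engineer would, in place of code of your own. Each camera call takes 0.05 s, during which the arm holds its last target.

### The job

Set the wax valve-body pattern, the one with the rectangular foot, down in the nest on top of the holding fixture, foot flat on the plate and side branch pointing away from the knob, and let go of it. Then turn the five-armed knob under the fixture's plate until its cam nips the foot snugly against the rubber-faced stop: firm enough to hold, but gently, because wax crushes and the knob must not be forced. Leave the other things on the bench alone.

Things in the scene. Friction and masses are not known exactly. Their poses are not given: they have to be found in the camera images.
- fixture: Holding fixture fixed to the bench: steel plate 205 x 190 x 10 mm on four legs, nest on top, hand knob underneath near its front edge. Origin on the bench under the knob's axis. x from knob to nest and stop, y to the left along x, z up. Plate spans x -25 to 180, y -95 to 95, top at z 100; front legs, 16 mm thick, at x 12, y +-85. A dial-gauge column 110 mm high stands on it at x 160, y 55.
- plate_edge (a point): Middle of the plate's front top edge, 25 mm in front of the knob's axis; axes as the fixture's. The plate is 10 mm thick here and the space under it and in front of it is open down to the bench.
- nest (a point): Middle of the nest on the plate's top face, 47 mm behind the knob's axis; axes as the fixture's. A foot centred here with its long side along x clears the released cam in front and the stop behind, by 3 mm at least. Two side guides 62 mm apart (fixture x 33 to 83), 10 mm high, with tops flared outwards up to 18 mm high.
- stop_mid (a point): Middle of the range of the stop behind the nest, on the plate's top, 89 mm behind the knob's axis. The stop is a bar with a sprung rubber face 52 mm wide and 12 mm high that looks to the nest. It was set by hand: its face really stands anywhere from 86 to 92 mm behind the axis. The face gives 1 mm for each 6 N, 6 mm at most.
- knob_axis (a point): Point on the knob's vertical axis at the mid height of its arms, 74 mm above the bench, 16 mm below the plate's underside.
- knob: Cast-aluminium five-armed hand knob under the plate: round arms 16 mm thick, 72 degrees apart, 70 mm long from the axis (straight to 62 mm); hub 40 mm across. The front arms stand out past the plate's edge and can be pushed sideways. Origin on the axis at the arms' mid height, 74 mm above the bench; z up, arms along its own -x and every 72 degrees from there. The body includes shaft and cam.
- knob_turn (a joint): Turn of knob and cam (rad), -0.4 to 2.7, positive counter-clockwise seen from above: arms in front then move to the fixture's -y (right seen from the robot). Near 0 released, one arm along -x. Tight at 1.2 to 2.4, as the stop is set; stays where left. Turning moment: free 0.25 Nm, nips from 0.38, snug 0.55, too tight over 0.75 (4, 6.5, 9.5, 13 N at 58 mm from the axis).
- pattern: Beige wax valve-body pattern, 130 g, 72 mm high: rectangular foot 72 (x) x 56 (y) x 12 mm, barrel 36 mm across, round collar 46 mm across from 50 to 62 mm above the underside (grip it from above on its y sides), gate block 12 x 18 mm on top, side branch 24 mm thick (30 at its end) along +x at 34 mm height. Origin at the centre of the foot's underside, z up.
- branch_end (a point): End of the pattern's side branch, 36 mm along +x from the pattern's axis, 34 mm above its underside.
- coupling: Another beige wax pattern to be left alone: a round coupling 58 mm high with round flanges, 72 mm across at the foot and 60 mm at the top. Origin at the centre of its underside.
- yoke: Flat U-shaped wax pattern, 80 x 63 x 18 mm, to be left alone. Origin on the bench in the middle of its cross-piece, arms along +x.
- ring_pattern: Flat wax ring 90 mm across, 16 mm high, to be left alone. Origin at the centre of its underside.
- caliper: Steel caliper 230 mm long lying flat, to be left alone. Origin at its middle, beam along x.
- cam_top (a point): On the knob's axis, on top of the cam, 112 mm above the bench. The cam is a steel disc 34 mm across and 12 mm high on the plate, fixed to the knob's shaft, its centre 10 mm off the axis: released, it reaches 7 mm from the axis towards the nest; turned half round, 27 mm. Snug means that it presses on the foot with about 15 N.
- brush: Flat brush with a wooden handle, lying flat, to be left alone. Origin on the bench under its middle part, long axis x.
- spatula: Spatula with a wooden handle, lying flat, to be left alone. Origin on the bench under its middle part, long axis x.
- wash_bottle: White plastic jar 64 mm across and 130 mm high, to be left alone. Origin at the centre of its underside.
Mind the look-alikes: they are no part of the job. Leave any purple or yellow look-alike of the pattern alone.

How it is judged:
On the way:
1. the pattern stands in the nest, foot flat on the plate, branch pointing away from the knob, let go, with the cam not yet tightened (x of pattern in the frame of fixture between 0.038 and 0.06 m and y of pattern in the frame of fixture between -0.008 and 0.008 m and z of pattern in the frame of fixture between 0.097 and 0.103 m and angle between pattern's own z axis and vertical below 0.05 rad and x of branch_end in the frame of fixture above 0.06 m and contact force between the fingers and pattern below 0.1 N and value of joint knob_turn below 0.8 rad), for 0.2 s.
At the end, for the whole second after the job is handed in: The pattern rests in the nest between the guides, foot flat on the plate (3 mm, 3 degrees), square to the fixture within 6 degrees, branch pointing away from the knob; the knob has been turned on past 1.0 rad and left so that its cam presses on the foot with 6 to 26 N; all is at rest (contact force between knob and pattern between 6 and 26 N and value of joint knob_turn above 1 rad and y of pattern in the frame of fixture between -0.008 and 0.008 m and x of pattern in the frame of fixture between 0.045 and 0.065 m and z of pattern in the frame of fixture between 0.097 and 0.103 m and angle between pattern's own z axis and vertical below 0.05 rad and angle between the x axis of pattern and the x axis of fixture, either way round below 0.11 rad and x of branch_end in the frame of fixture above 0.06 m and linear speed of pattern below 0.01 m/s); the robot touches nothing.
It fails at once if the knob is forced: more than 25 N between the robot and the knob (contact force between any of the fingers, the arm and knob above 25 N).
It fails at once if the wax is crushed: the cam presses on the pattern with more than 32 N (contact force between knob and pattern above 32 N).
It fails at once if the pattern is dropped: it falls freely more than 12 mm above the fixture's plate (contact force between pattern and anything else below 0.01 N and height (world z) of pattern above 0.112 m).
It fails at once if another thing is disturbed: the coupling, yoke, ring, caliper, brush, spatula or jar moves more than 20 mm (distance of any of coupling, yoke, ring_pattern, caliper, brush, spatula, wash_bottle from where it was at the start of the episode above 0.02 m).
It also fails if it takes over 72 s, if anything falls off the work surface, if the arm or the gripper's body presses on something with over 40 N, if the wrist force passes 120 N, or if a joint passes its speed limit or range.

## Working session

There is one attempt and no reset: what is moved stays moved. The work goes in short steps, Python scripts to look and compute and a shell command to move; the robot and the scene stay as the last step left them, time stands still between calls to the robot, and variables do not carry over. Pictures are saved under pics/ and viewed, and the job is handed in when it is done.

```bash
mkdir -p pics; ls
python3 - <<'E'
from station import bot
import cv2
for c in("side","top"):
    p,d=bot.read_camera(c); cv2.imwrite(f"pics/{c}0.png",p[:,:,::-1])
    i=bot.camera_info(c); print(c,{k:v for k,v in i.items()})
o=bot.get_obs(); print(o)
E
```

```text
pics
side {'fx': 474.12533355591717, 'fy': 474.12533355591717, 'cx': 281.36184128391716, 'cy': 210.3408020493309, 'world_from_camera': array([[ 0.79914295,  0.46889216, -0.37617907,  0.02790535],
       [-0.60113992,  0.62212532, -0.50158837, -0.66765832],
       [-0.00116033,  0.62697706,  0.77903685,  1.08752814],
       [ 0.        ,  0.        ,  0.        ,  1.        ]])}
top {'fx': 448.6964631941, 'fy': 448.6964631941, 'cx': 274.55872777303586, 'cy': 215.8679815857676, 'world_from_camera': array([[-0.02463676,  0.98464267, -0.17283475,  0.28769277],
       [-0.99959583, -0.02671649, -0.00971676, -0.04572594],
       [-0.01418507,  0.1725255 ,  0.98490291,  1.26252596],
       [ 0.        ,  0.        ,  0.        ,  1.        ]])}
{'t': 0.1, 'q': array([-1.34909146,  0.47770219,  0.02234054,  1.55632479, -0.01150231,
        1.10927673, -0.08309974]), 'joint_vel': array([ 0.0015741 , -0.00226342, -0.00145373, -0.00331052, -0.00169328,
       -0.00060276,  0.00057663]), 'joint_torque': array([ 4.88911741e-03, -5.97762394e+01,  1.61355693e+00, -2.81954348e+01,
        1.26908501e-02,  4.93980740e-03,  2.66352947e-05]), 'eef_pos': array([0.21844529, 0.63813453, 0.23044484]), 'tool_rot': array([-7.49134213e-05,  1.64145478e-01,  9.86435824e-01, -7.87931096e-04]), 'contact_force': array([ 0.8030388 ,  0.71078538, -0.08105047]), 'torque': array([-0.01289686,  0.06571282,  0.00561902]), 'gripper_width': 0.998326388583761}
```

View pics/side0.png

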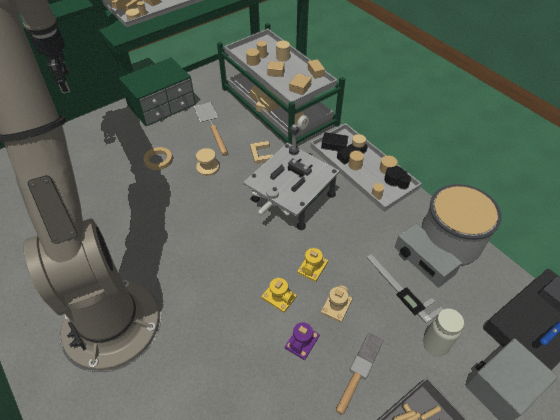

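View pics/top0.png

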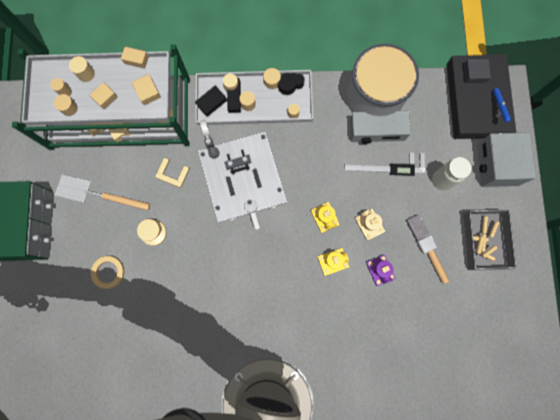

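Candidates for the pattern: beige at top (370,223) / side (338,302), yellow at top (326,217) and (334,261), and purple at (381,270). Only the beige one fits, because the yellow and purple ones are declared look-alikes. The coupling, at top (151,232), is round-footed. Next I'll take crops and measurements.

```bash
cat > h.py <<'E'
import numpy as np,cv2
from station import bot
def ray(c,u,v):
    i=bot.camera_info(c);T=i["world_from_camera"]
    d=T[:3,:3]@np.array([(u-i["cx"])/i["fx"],-(v-i["cy"])/i["fy"],-1.]);return T[:3,3],d
def atz(c,u,v,z):
    o,d=ray(c,u,v);return o+d*(z-o[2])/d[2]
def proj(c,P):
    i=bot.camera_info(c);T=i["world_from_camera"];q=T[:3,:3].T@(np.array(P)-T[:3,3])
    return np.array([i["cx"]-i["fx"]*q[0]/q[2],i["cy"]+i["fy"]*q[1]/q[2]])
def tri(uv):
    A=np.zeros((3,3));b=np.zeros(3)
    for c,(u,v) in uv.items():
        o,d=ray(c,u,v);d=d/np.linalg.norm(d);M=np.eye(3)-np.outer(d,d);A+=M;b+=M@o
    return np.linalg.solve(A,b)
def cloud(c,d):
    i=bot.camera_info(c);T=i["world_from_camera"];v,u=np.mgrid[0:420,0:560]
    p=np.stack([(u-i["cx"])/i["fx"]*d,-(v-i["cy"])/i["fy"]*d,-d],-1)
    return p@T[:3,:3].T+T[:3,3]
def crop(c,p,u0,v0,w,h,name,s):
    cv2.imwrite(name,cv2.resize(p[v0:v0+h,u0:u0+w,::-1],None,fx=s,fy=s,interpolation=cv2.INTER_CUBIC))
E
python3 - <<'E'
from h import *
P={}
for c in("side","top"):
    P[c],d=bot.read_camera(c)
    np.save(f"/tmp/{c}.npy",d);np.save(f"/tmp/{c}p.npy",P[c])
for n in("pattern","branch_end","plate_edge","nest","stop_mid","knob_axis","cam_top","fixture","knob"):
    for c in P:
        r=bot.landmark_of(c,n)
        print(n,c,[(np.round(np.array(k["xy"])*[560,420],1),round(k["score"],2)) for k in r[:5]])
a=cv2.resize(P["top"][195:290,300:410],None,fx=4,fy=4,interpolation=2)
b=cv2.resize(P["side"][260:350,290:375],None,fx=4,fy=4,interpolation=2)
h=max(a.shape[0],b.shape[0]);f=lambda x:np.pad(x,((0,h-x.shape[0]),(0,0),(0,0)))
cv2.imwrite("pics/pat.png",np.hstack([f(a),f(b)])[:,:,::-1])
a=cv2.resize(P["top"][115:235,190:300],None,fx=3.5,fy=3.5,interpolation=2)
b=cv2.resize(P["side"][140:235,235:345],None,fx=3.5,fy=3.5,interpolation=2)
h=max(a.shape[0],b.shape[0])
cv2.imwrite("pics/fix.png",np.hstack([f(a),f(b)])[:,:,::-1])
E
```

```text
pattern side [(array([304.3, 342.2]), 0.74), (array([308.8, 266.6]), 0.67), (array([281.2, 295.5]), 0.67), (array([337.6, 306. ]), 0.61)]
pattern top [(array([335.9, 259. ]), 0.79), (array([323.3, 215.9]), 0.75), (array([368.7, 223.9]), 0.74), (array([377.6, 269.2]), 0.61), (array([244.1, 186.6]), 0.58)]
branch_end side [(array([341.3, 289. ]), 0.82), (array([295.5, 345.8]), 0.82), (array([304., 271.]), 0.6), (array([357.4, 375.1]), 0.3)]
branch_end top [(array([385.7, 281.1]), 0.78), (array([329.3, 227.3]), 0.77), (array([365.1, 209.1]), 0.67), (array([347.6, 256.7]), 0.55)]
plate_edge side [(array([272.1, 194.1]), 0.73)]
plate_edge top [(array([253.5, 212.7]), 0.78)]
nest side [(array([285.7, 179.9]), 0.9), (array([213.4, 128.1]), 0.16)]
nest top [(array([243.5, 186. ]), 0.56)]
stop_mid side [(array([293.6, 172.9]), 0.94), (array([215.7, 126. ]), 0.72)]
stop_mid top [(array([240.4, 169.8]), 0.97)]
knob_axis side [(array([268.3, 196.7]), 0.64), (array([275. , 196.8]), 0.6)]
knob_axis top [(array([248.4, 203.9]), 0.89), (array([244.9, 186. ]), 0.23)]
cam_top side [(array([272.2, 190.3]), 0.58)]
cam_top top [(array([249.2, 204.2]), 0.56)]
fixture side [(array([274.8, 215.5]), 0.9), (array([209.9, 128.4]), 0.38)]
fixture top [(array([251.9, 209. ]), 0.95), (array([238.7, 171. ]), 0.44)]
knob side [(array([273.1, 200.8]), 0.81), (array([275.2, 215.9]), 0.5)]
knob top [(array([366.4, 210.6]), 0.51), (array([250.7, 205. ]), 0.49), (array([253.1, 209.9]), 0.49), (array([239.5, 169. ]), 0.4)]
```

View pics/pat.png

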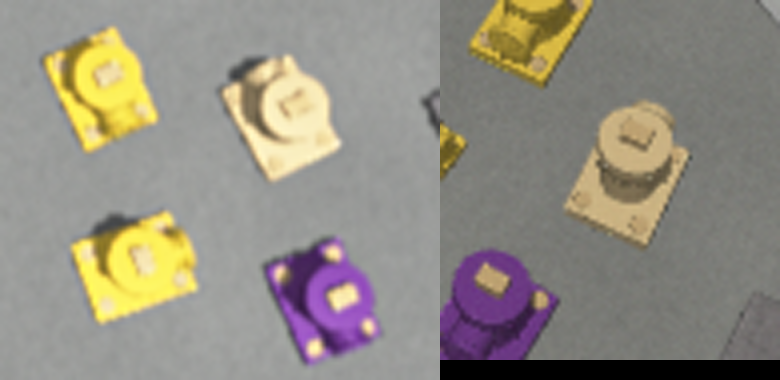

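View pics/fix.png

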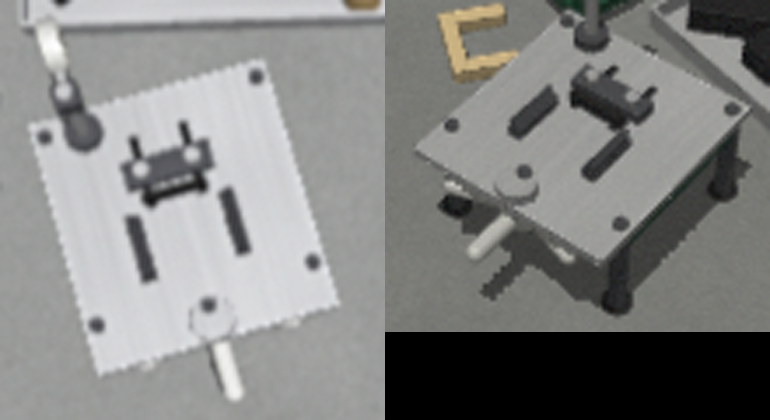

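The left panel (top) shows the beige pattern with a rectangular foot at about top (370,223), its branch pointing to the upper left at (365,210). The fixture has one knob arm at the front, pointing to about top (254,226), so it is released. Now the geometry.

```bash
cat > fit.py <<'E'
from h import *
from scipy.optimize import minimize,least_squares
res={}
for c in("side","top"):
    d=np.load(f"/tmp/{c}.npy");C=cloud(c,d);z=C[...,2]
    print(c,"bench z",np.median(z[250:330,200:300] if c=="top" else z[250:300,150:250]))
    # plate
    g=np.array([0.72,0.02]) if 0 else atz(c,*( (244,186) if c=="top" else (285,180)),.1)[:2]
    m=(abs(z-.1)<.006)&(d>0)&(np.hypot(C[...,0]-g[0],C[...,1]-g[1])<.17)
    lab=cv2.connectedComponents(m.astype(np.uint8))[1]
    l=np.bincount(lab[m]).argmax(); m=lab==l
    X=C[m]; r=cv2.minAreaRect((X[:,:2]*1000).astype(np.float32)); print(" plate z",X[:,2].mean(),"rect",r)
    # yaw from rect
    # pattern foot and collar
    g=atz(c,*((370,223) if c=="top" else (338,303)),.03)[:2]
    n=np.hypot(C[...,0]-g[0],C[...,1]-g[1])<.055
    for lo,hi in((.009,.0145),(.058,.066),(.009,.09)):
        m=n&(z>lo)&(z<hi);X=C[m];print(" pat",lo,hi,m.sum(),X.mean(0).round(4) if len(X) else "")
        if len(X)>5:print("   ",cv2.minAreaRect((X[:,:2]*1000).astype(np.float32)))
    print(" top gate z",C[n][:,2].max())
E
python3 fit.py
python3 - <<'E'
from h import *
L=dict(pattern=((368.7,223.9),(337.6,306)),branch=((365.1,209.1),(341.3,289)),edge=((253.5,212.7),(272.1,194.1)),nest=((243.5,186),(285.7,179.9)),stop=((240.4,169.8),(293.6,172.9)),axis=((248.4,203.9),(271.5,196.7)),cam=((249.2,204.2),(272.2,190.3)),fix=((251.9,209),(274.8,215.5)))
for k,(t,s) in L.items(): print(k,tri(dict(top=t,side=s)).round(4))
Z=dict(pattern=0,branch=.034,edge=.1,nest=.1,stop=.1,axis=.074,cam=.112,fix=0)
for k,(t,s) in L.items(): print(k,atz("top",*t,Z[k]).round(4),atz("side",*s,Z[k]).round(4))
E
```

```text
side bench z 0.00021140789720452968
 plate z 0.10035928804723167 rect ((603.146728515625, 50.903968811035156), (211.59890747070312, 192.8879852294922), 15.409953117370605)
 pat 0.009 0.0145 242 [ 0.4646 -0.311   0.012 ]
    ((475.43939208984375, -301.2547607421875), (73.39220428466797, 55.74793243408203), 25.832054138183594)
 pat 0.058 0.066 203 [ 0.4745 -0.302   0.0619]
    ((475.8627624511719, -301.2754211425781), (44.140594482421875, 44.79914093017578), 57.85112762451172)
 pat 0.009 0.09 665 [ 0.4701 -0.3063  0.0366]
    ((475.44500732421875, -301.2369689941406), (73.44097137451172, 55.751869201660156), 25.743558883666992)
 top gate z 0.07518235854401278
top bench z 0.0005222118766522454
 plate z 0.10073881609789813 rect ((603.8727416992188, 51.369476318359375), (206.80589294433594, 190.05825805664062), 15.13113021850586)
 pat 0.009 0.0145 171 [ 0.4687 -0.2967  0.0119]
    ((477.2333679199219, -300.1531677246094), (71.67137908935547, 56.3299446105957), 25.43505859375)
 pat 0.058 0.066 182 [ 0.4763 -0.2991  0.0624]
    ((476.2603759765625, -299.9027404785156), (43.35664749145508, 4
[... 180 characters left out ...]
131225586)
 top gate z 0.0768755283376259
pattern [ 0.4799 -0.3007 -0.002 ]
branch [ 0.5111 -0.2837  0.0308]
edge [0.5035 0.0174 0.1196]
nest [0.5752 0.0451 0.106 ]
stop [0.6168 0.0551 0.1014]
axis [0.5267 0.0372 0.0777]
cam [0.5218 0.0315 0.1121]
fix [ 0.5307  0.0322 -0.0064]
pattern [ 0.4788 -0.2999  0.    ] [ 0.4798 -0.3017  0.    ]
branch [ 0.5155 -0.2856  0.034 ] [ 0.5043 -0.2831  0.034 ]
edge [0.5017 0.021  0.1   ] [0.5189 0.0293 0.1   ]
nest [0.5747 0.0465 0.1   ] [0.5807 0.0488 0.1   ]
stop [0.6196 0.0542 0.1   ] [0.6151 0.0568 0.1   ]
axis [0.531  0.0359 0.074 ] [0.5248 0.0409 0.074 ]
cam [0.5224 0.0312 0.112 ] [0.5212 0.0317 0.112 ]
fix [0.531  0.0312 0.    ] [0.5261 0.0286 0.    ]
```

```bash
cat > ov.py <<'E'
from h import *
import sys
ax,ay,yaw=[float(v) for v in sys.argv[1:4]];px,py,pyaw=[float(v) for v in sys.argv[4:7]];tag=sys.argv[7]
def F(x,y,z,a=ax,b=ay,w=yaw):
    w=np.radians(w);return np.array([a+np.cos(w)*x-np.sin(w)*y,b+np.sin(w)*x+np.cos(w)*y,z])/1000
def P(x,y,z):return F(x,y,z,px,py,pyaw)
circ=lambda f,x,y,r,z:[f(x+r*np.cos(t),y+r*np.sin(t),z) for t in np.linspace(0,2*np.pi,40)]
rect=lambda f,x0,x1,y0,y1,z:[f(x0,y0,z),f(x1,y0,z),f(x1,y1,z),f(x0,y1,z),f(x0,y0,z)]
fl=[(rect(F,-25,180,-95,95,100),(0,0,255)),(circ(F,-10,0,17,112),(255,0,0)),([F(33,31,100),F(83,31,100)],(0,255,0)),([F(33,-31,100),F(83,-31,100)],(0,255,0)),([F(-70,0,74),F(0,0,74)],(255,0,255)),(rect(F,89,89,-26,26,112),(0,200,255))]
pl=[(rect(P,-36,36,-28,28,12),(0,0,255)),(circ(P,0,0,23,62),(255,0,0)),([P(0,0,72),P(36,0,46)],(0,255,0))]
S=5
for c,w1,w2 in(("top",(195,125,110,112),(340,195,60,55)),("side",(235,140,115,95),(305,270,65,60))):
    p=np.load(f"/tmp/{c}p.npy")
    for (u0,v0,w,h),ls,n in((w1,fl,"f"),(w2,pl,"p")):
        s=S if n=="f" else 8
        im=cv2.resize(p[v0:v0+h,u0:u0+w,::-1],None,fx=s,fy=s,interpolation=2)
        for pts,col in ls:
            q=np.array([(proj(c,X)+.5-[u0,v0])*s for X in pts])
            cv2.polylines(im,[np.round(q).astype(np.int32)],False,col,1)
        cv2.imwrite(f"pics/{tag}_{c}_{n}.png",im)
E
python3 ov.py 528.7 30.8 15.2 476.5 -300.5 26 a
python3 - <<'E'
import cv2,numpy as np
for n in "fp":
    a=cv2.imread(f"pics/a_top_{n}.png");b=cv2.imread(f"pics/a_side_{n}.png")
    cv2.imwrite(f"pics/a_{n}.png",a);
E
```

```text
(no output)
```

View pics/a_top_f.png

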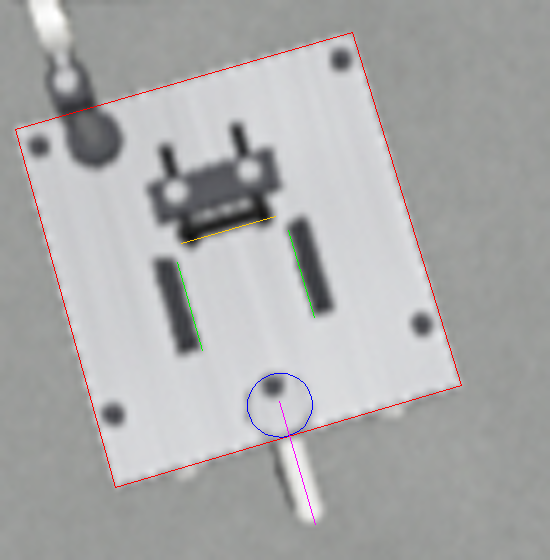

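View pics/a_side_f.png

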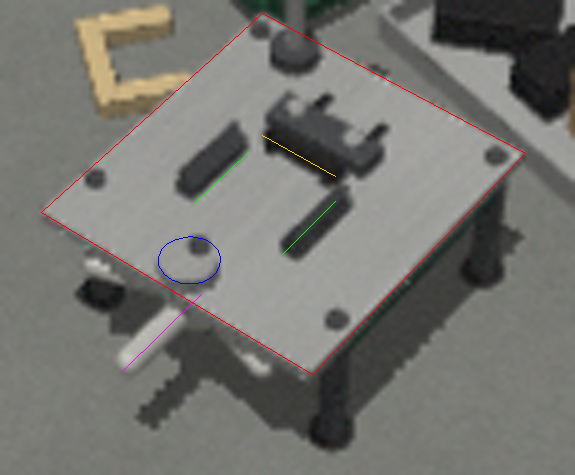

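View pics/a_top_p.png

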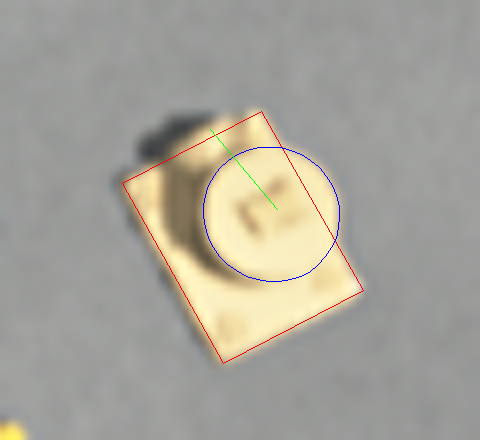

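View pics/a_side_p.png

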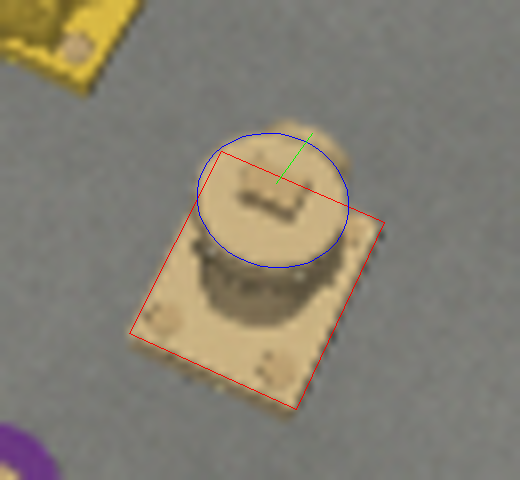

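The overlay fits well in both views: plate, guides, cam, collar and foot lines are all on their edges. That puts the fixture axis at about (528.7, 30.8) mm with yaw 15.2°, and the pattern at about (476.5, -300.5) with yaw 26°. Next is a row planner.

```bash
cat > plan.py <<'E'
# usage: plan.py "x,y,z,yaw,n" ...   world mm, deg (yaw of tool y), prints rows
from h import *
import sys
from scipy.spatial.transform import Rotation as R
o=bot.get_obs();p=o["eef_pos"]*1000;q=o["tool_rot"];r=R.from_quat([q[1],q[2],q[3],q[0]])
wr=lambda a:(a+180)%360-180
yy=r.as_matrix()[:,1];yaw=np.degrees(np.arctan2(yy[1],yy[0]))
w=np.radians(15.2);d=p-[528.7,30.8,0];fx=(np.cos(w)*d[0]+np.sin(w)*d[1],-np.sin(w)*d[0]+np.cos(w)*d[1])
print("t %.2f pos %s yaw %.1f zaxis %s | fixture x %.1f y %.1f | F %s width %.3f q %s"%(o["t"],p.round(1),yaw,r.as_matrix()[:,2].round(3),*fx,o["contact_force"].round(2),o["gripper_width"],o["q"].round(2)))
for a in sys.argv[1:]:
    x,y,z,yt,n=[float(v) for v in a.split(",")];n=int(n);t=np.array([x,y,z]);dp=(t-p)/n;dy=wr(yt-yaw)/n
    m=r.as_matrix();rows=[]
    for k in range(n):
        s=r.as_matrix().T@dp; rows.append([[round(float(v)) if n>2 else round(float(v),1) for v in s],[0,0,round(-dy,1)]])
        r=r*R.from_rotvec([0,0,-dy],degrees=True)
    print("->",a,rows);p=t;yaw+=dy*n
E
python3 plan.py 219,639,300,71,1 "390,420,300,40,7" "500,100,300,-5,9" 476,-200,300,-45,8 476.5,-300.5,200,-64,4
```

```text
t 1.10 pos [218.6 638.6 231.3] yaw 71.1 zaxis [-0. -0. -1.] | fixture x -139.9 y 667.9 | F [-1.36  0.22 -0.63] width 0.997 q [-1.35  0.48  0.02  1.56 -0.01  1.11 -0.08]
-> 219,639,300,71,1 [[[-0.2, 0.5, -68.7], [0, 0, np.float64(0.1)]]]
-> 390,420,300,40,7 [[[-33, -22, 0], [0, 0, np.float64(4.4)]], [[-35, -19, 0], [0, 0, np.float64(4.4)]], [[-36, -16, 0], [0, 0, np.float64(4.4)]], [[-37, -13, 0], [0, 0, np.float64(4.4)]], [[-38, -10, 0], [0, 0, np.float64(4.4)]], [[-39, -7, 0], [0, 0, np.float64(4.4)]], [[-39, -4, 0], [0, 0, np.float64(4.4)]]]
-> 500,100,300,-5,9 [[[-35, -13, 0], [0, 0, np.float64(5.0)]], [[-36, -10, 0], [0, 0, np.float64(5.0)]], [[-37, -7, 0], [0, 0, np.float64(5.0)]], [[-37, -4, 0], [0, 0, np.float64(5.0)]], [[-38, -1, 0], [0, 0, np.float64(5.0)]], [[-38, 3, 0], [0, 0, np.float64(5.0)]], [[-37, 6, 0], [0, 0, np.float64(5.0)]], [[-36, 9, 0], [0, 0, np.float64(5.0)]], [[-36, 12, 0], [0, 0, np.float64(5.0)]]]
-> 476,-200,300,-45,8 [[[-38, 0, 0], [0, 0, np.float64(5.0)]], [[-37, 4, 0], [0, 0, np.float64(5.0)]], [[-37, 7, 0], [0, 0, np.float64(5.0)]], [[-36, 10, 0], [0, 0, np.float64(5.0)]], [[-35, 13, 0], [0, 0, np.float64(5.0)]], [[-34, 16, 0], [0, 0, np.float64(5.0)]], [[-32, 19, 0], [0, 0, np.float64(5.0)]], [[-31, 22, 0], [0, 0, np.float64(5.0)]]]
-> 476.5,-300.5,200,-64,4 [[[-18, 18, 25], [0, 0, np.float64(4.8)]], [[-16, 19, 25], [0, 0, np.float64(4.8)]], [[-14, 21, 25], [0, 0, np.float64(4.8)]], [[-13, 22, 25], [0, 0, np.float64(4.8)]]]
```

```bash
python3 -m jog '[[[0,0,-35],[0,0,0],-1],[[0,0,-34],[0,0,0],-1],[[-33,-22,0],[0,0,4.4],-1],[[-35,-19,0],[0,0,4.4],-1],[[-36,-16,0],[0,0,4.4],-1],[[-37,-13,0],[0,0,4.4],-1],[[-38,-10,0],[0,0,4.4],-1],[[-39,-7,0],[0,0,4.4],-1],[[-39,-4,0],[0,0,4.4],-1]]'
python3 -m jog '[[[-35,-13,0],[0,0,5],-1],[[-36,-10,0],[0,0,5],-1],[[-37,-7,0],[0,0,5],-1],[[-37,-4,0],[0,0,5],-1],[[-38,-1,0],[0,0,5],-1],[[-38,3,0],[0,0,5],-1],[[-37,6,0],[0,0,5],-1],[[-36,9,0],[0,0,5],-1],[[-36,12,0],[0,0,5],-1]]'
python3 plan.py 476,-200,300,-45,8 476.5,-300.5,200,-64,4
```

```text
t: 2.22
eef_pos: [0.3917, 0.4204, 0.3004]
tool_rot: [0.0, 0.422, 0.906, 0.0]
contact_force: [-0.1, 1.5, 1.0]
gripper_width: 1.004
t: 3.35
eef_pos: [0.503, 0.1009, 0.3004]
tool_rot: [-0.0, 0.737, 0.675, 0.0]
contact_force: [0.7, 0.0, -0.5]
gripper_width: 0.997
t 3.35 pos [503.  100.9 300.4] yaw -5.0 zaxis [ 0.  0. -1.] | fixture x -6.4 y 74.3 | F [ 0.75  0.01 -0.53] width 0.997 q [-0.78  0.14  0.52  1.88 -0.08  1.14 -0.32]
-> 476,-200,300,-45,8 [[[-38, 0, 0], [0, 0, np.float64(5.0)]], [[-38, 3, 0], [0, 0, np.float64(5.0)]], [[-37, 6, 0], [0, 0, np.float64(5.0)]], [[-36, 10, 0], [0, 0, np.float64(5.0)]], [[-36, 13, 0], [0, 0, np.float64(5.0)]], [[-34, 16, 0], [0, 0, np.float64(5.0)]], [[-33, 19, 0], [0, 0, np.float64(5.0)]], [[-31, 22, 0], [0, 0, np.float64(5.0)]]]
-> 476.5,-300.5,200,-64,4 [[[-18, 18, 25], [0, 0, np.float64(4.8)]], [[-16, 19, 25], [0, 0, np.float64(4.8)]], [[-14, 21, 25], [0, 0, np.float64(4.8)]], [[-13, 22, 25], [0, 0, np.float64(4.8)]]]
```

Tracking is accurate.

```bash
python3 -m jog '[[[-38,0,0],[0,0,5],-1],[[-38,3,0],[0,0,5],-1],[[-37,6,0],[0,0,5],-1],[[-36,10,0],[0,0,5],-1],[[-36,13,0],[0,0,5],-1],[[-34,16,0],[0,0,5],-0.55],[[-33,19,0],[0,0,5],-0.55],[[-31,22,0],[0,0,5],-0.55],[[-18,18,25],[0,0,4.8],-0.55],[[-16,19,25],[0,0,4.8],-0.55],[[-14,21,25],[0,0,4.8],-0.55],[[-13,22,25],[0,0,4.8],-0.55]]'
python3 plan.py 476.5,-300.5,110,-64,3 476.5,-300.5,34,-64,4
```

```text
t: 4.85
eef_pos: [0.4778, -0.301, 0.1996]
tool_rot: [-0.0, 0.975, 0.223, 0.0]
contact_force: [0.8, 0.0, 0.4]
gripper_width: 0.775
t 4.85 pos [ 477.8 -301.   199.6] yaw -64.2 zaxis [ 0.  0. -1.] | fixture x -136.1 y -306.8 | F [0.77 0.02 0.37] width 0.775 q [-0.18  0.43  0.83  1.9  -0.38  0.98 -0.3 ]
-> 476.5,-300.5,110,-64,3 [[[0, 0, 30], [0, 0, np.float64(-0.1)]], [[0, 0, 30], [0, 0, np.float64(-0.1)]], [[0, 0, 30], [0, 0, np.float64(-0.1)]]]
-> 476.5,-300.5,34,-64,4 [[[0, 0, 19], [0, 0, np.float64(-0.0)]], [[0, 0, 19], [0, 0, np.float64(-0.0)]], [[0, 0, 19], [0, 0, np.float64(-0.0)]], [[0, 0, 19], [0, 0, np.float64(-0.0)]]]
```

```bash
python3 -m jog '[[[-1,-1,30],[0,0,0],-0.55],[[0,0,30],[0,0,0],-0.55],[[0,0,30],[0,0,0],-0.55],[[0,0,25],[0,0,0],-0.55],[[0,0,25],[0,0,0],-0.55],[[0,0,15],[0,0,0],-0.55],[[0,0,10.6],[0,0,0],-0.55],[[0,0,0],[0,0,0],-0.55]]'
python3 - <<'E'
from h import *
p,d=bot.read_camera("side");crop("side",p,290,240,100,90,"pics/g1.png",7)
E
python3 plan.py
```

```text
t: 5.85
eef_pos: [0.4772, -0.2993, 0.0345]
tool_rot: [-0.0, 0.974, 0.226, -0.0]
contact_force: [0.6, 0.2, -0.5]
gripper_width: 0.773
t 5.90 pos [ 477.6 -299.5   35. ] yaw -63.9 zaxis [ 0. -0. -1.] | fixture x -135.9 y -305.4 | F [-0.22 -0.39  1.05] width 0.774 q [-0.02  0.65  0.63  2.   -0.6   0.68 -0.12]
```

View pics/g1.png

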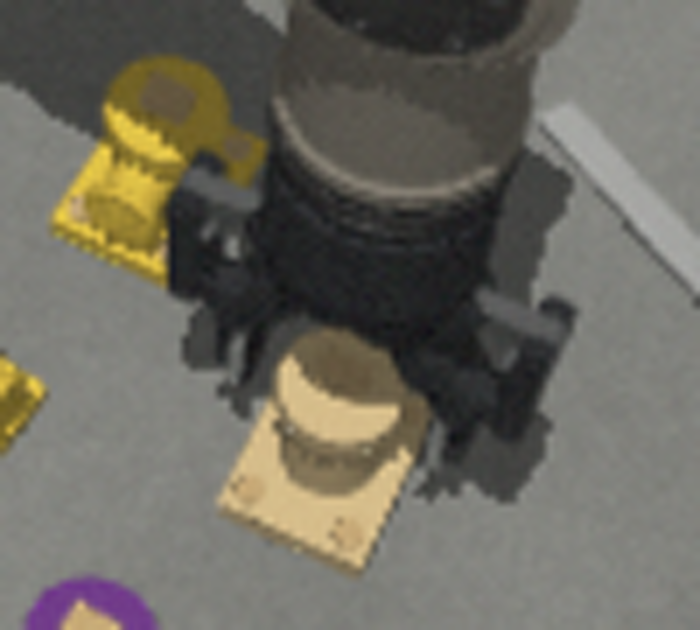

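The jaws straddle the collar evenly, with the pattern at about (340,400) in the crop, and they are clear of the yellow one. Closing now.

```bash
python3 -m jog '[[[0,0,0],[0,0,0],0],[[0,0,0],[0,0,0],1],[[0,0,0],[0,0,0],1],[[0,0,0],[0,0,0],1],[[0,0,0],[0,0,0],1],[[0,0,0],[0,0,0],1]]' 30; python3 plan.py
```

```text
t: 6.65
eef_pos: [0.4781, -0.2995, 0.0355]
tool_rot: [0.0, 0.974, 0.226, 0.001]
contact_force: [-1.0, 0.4, 6.4]
gripper_width: 0.526
t 6.65 pos [ 478.1 -299.5   35.5] yaw -63.9 zaxis [ 0.001 -0.    -1.   ] | fixture x -135.5 y -305.5 | F [-0.99  0.43  6.41] width 0.526 q [-0.02  0.65  0.63  2.   -0.6   0.68 -0.12]
```

```bash
python3 -m jog '[[[0,0,-5],[0,0,0],1],[[0,0,-15],[0,0,0],1],[[0,0,-40],[0,0,0],1],[[0,0,-40],[0,0,0],1],[[0,0,-40],[0,0,0],1],[[0,0,-40],[0,0,0],1],[[0,0,0],[0,0,0],1]]'
python3 - <<'E'
from h import *
p,d=bot.read_camera("side");crop("side",p,290,170,110,100,"pics/g2.png",6)
E
python3 plan.py  500,-130,215,-74.8,6 574.1,43.1,215,-74.8,6
```

```text
t: 7.52
eef_pos: [0.479, -0.3005, 0.2183]
tool_rot: [0.002, 0.974, 0.226, 0.003]
contact_force: [0.0, -0.3, -1.6]
gripper_width: 0.526
t 7.58 pos [ 478.1 -299.5  216.3] yaw -63.9 zaxis [ 0.003 -0.001 -1.   ] | fixture x -135.4 y -305.5 | F [ 0.52 -0.29 -1.78] width 0.524 q [-0.21  0.41  0.86  1.88 -0.36  1.01 -0.31]
-> 500,-130,215,-74.8,6 [[[16, -24, 0], [0, 0, np.float64(1.8)]], [[15, -24, 0], [0, 0, np.float64(1.8)]], [[14, -25, 0], [0, 0, np.float64(1.8)]], [[13, -25, 0], [0, 0, np.float64(1.8)]], [[13, -26, 0], [0, 0, np.float64(1.8)]], [[12, -26, 0], [0, 0, np.float64(1.8)]]]
-> 574.1,43.1,215,-74.8,6 [[[19, -25, 0], [0, 0, np.float64(-0.0)]], [[19, -25, 0], [0, 0, np.float64(-0.0)]], [[19, -25, 0], [0, 0, np.float64(-0.0)]], [[19, -25, 0], [0, 0, np.float64(-0.0)]], [[19, -25, 0], [0, 0, np.float64(-0.0)]], [[19, -25, 0], [0, 0, np.float64(-0.0)]]]
```

View pics/g2.png

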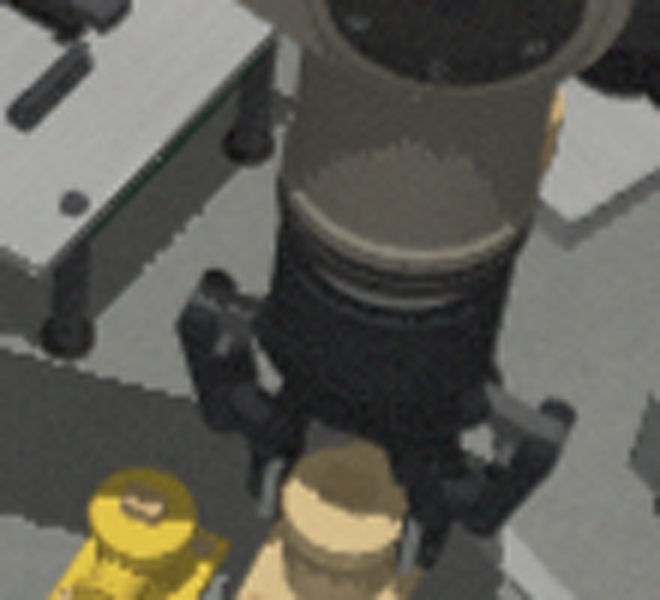

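The pattern is held (crop centre (345,510)). Going over the nest.

```bash
python3 -m jog '[[[16,-24,0],[0,0,1.8],1],[[15,-24,0],[0,0,1.8],1],[[14,-25,0],[0,0,1.8],1],[[13,-25,0],[0,0,1.8],1],[[13,-26,0],[0,0,1.8],1],[[12,-26,0],[0,0,1.8],1],[[19,-25,0],[0,0,0],1],[[19,-25,0],[0,0,0],1],[[19,-25,0],[0,0,0],1],[[19,-25,0],[0,0,0],1],[[19,-25,0],[0,0,0],1],[[19,-25,0],[0,0,0],1]]'
python3 -m jog '[[[0,0,0],[0,0,0],1],[[0,0,0],[0,0,0],1]]'
python3 plan.py 576,43.6,215,-74.8,1
```

```text
t: 9.07
eef_pos: [0.5692, 0.0467, 0.2135]
tool_rot: [0.0, 0.991, 0.133, -0.001]
contact_force: [-0.5, 0.4, -2.0]
gripper_width: 0.526
t: 9.32
eef_pos: [0.569, 0.0451, 0.2138]
tool_rot: [0.0, 0.991, 0.133, -0.001]
contact_force: [-0.1, -0.2, -1.1]
gripper_width: 0.526
t 9.32 pos [569.   45.1 213.8] yaw -74.7 zaxis [-0.002 -0.001 -1.   ] | fixture x 42.6 y 3.2 | F [-0.06 -0.18 -1.13] width 0.526 q [-0.85  0.43  0.87  1.87 -0.38  1.02 -1.12]
-> 576,43.6,215,-74.8,1 [[[6.4, 3.3, -1.2], [0, 0, np.float64(0.1)]]]
```

```bash
python3 -m jog '[[[6.4,3.3,0],[0,0,0],1],[[0,0,25],[0,0,0],1],[[0,0,25],[0,0,0],1],[[0,0,7],[0,0,0],1],[[0,0,0],[0,0,0],1]]'
python3 plan.py 576,43.6,135.5,-74.8,1
python3 - <<'E'
from h import *
for c,b in(("side",(235,110,115,120)),("top",(190,100,115,130))):
    p,d=bot.read_camera(c);crop(c,p,*b,f"pics/n1{c}.png",5)
E
```

```text
t: 9.95
eef_pos: [0.5771, 0.0436, 0.1578]
tool_rot: [0.0, 0.991, 0.133, -0.0]
contact_force: [0.7, 0.4, -1.0]
gripper_width: 0.527
t 9.95 pos [577.1  43.6 157.8] yaw -74.8 zaxis [-0. -0. -1.] | fixture x 50.1 y -0.3 | F [ 0.67  0.44 -0.96] width 0.527 q [-0.78  0.51  0.81  1.9  -0.46  0.92 -1.06]
-> 576,43.6,135.5,-74.8,1 [[[-1.1, -0.3, 22.3], [0, 0, np.float64(0.0)]]]
```

View pics/n1side.png

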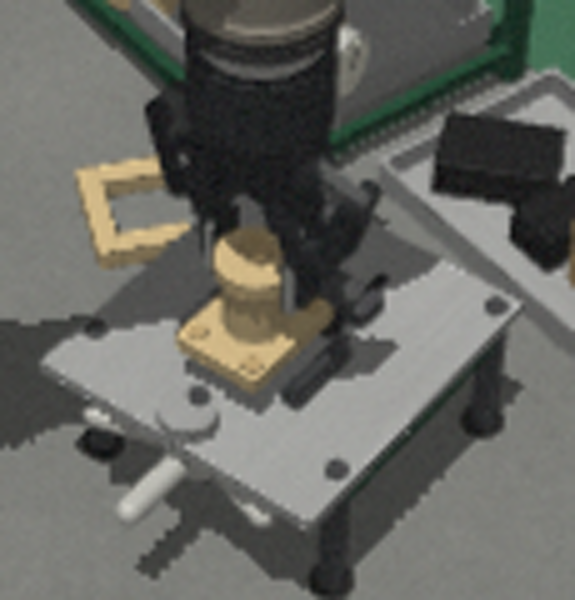

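View pics/n1top.png

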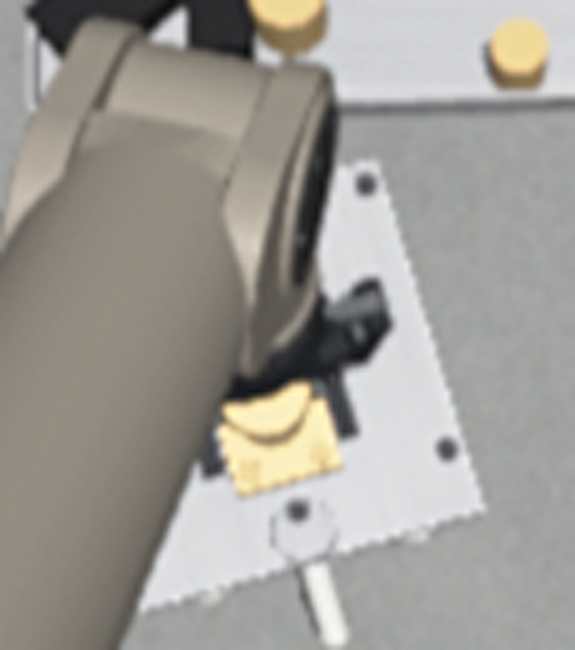

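The pattern hangs over the nest with its foot parallel to the guides. I'll check the foot's position from depth before lowering.

```bash
cat > foot.py <<'E'
from h import *
import sys
zc=float(sys.argv[1])
w=np.radians(15.2);Rm=np.array([[np.cos(w),np.sin(w)],[-np.sin(w),np.cos(w)]])
for c in("side","top"):
    p,d=bot.read_camera(c);C=cloud(c,d);hsv=cv2.cvtColor(p,cv2.COLOR_RGB2HSV)
    f=(C[...,:2]*1000-[528.7,30.8])@Rm.T
    m=(abs(f[...,0]-47)<55)&(abs(f[...,1])<50)&(hsv[...,1]>60)&(hsv[...,0]<30)&(hsv[...,2]>90)
    z=C[...,2];k=m&(abs(z-zc)<.005)
    print(c,k.sum(),"foot z",np.median(z[k]),"x",np.percentile(f[k][:,0],[0,3,50,97,100]).round(1),"y",np.percentile(f[k][:,1],[0,3,50,97,100]).round(1),"rect",cv2.minAreaRect(f[k].astype(np.float32)))
    X=f[k]
    fr=[X[(abs(X[:,1]-y)<3)][:,0].min().round(1) for y in(-20,-10,0,10,20) if (abs(X[:,1]-y)<3).any()];print("  front edge x at y -20..20",fr)
E
python3 foot.py .134
```

```text
side 230 foot z 0.1349769207008787 x [10.7 11.9 30.2 75.5 83.5] y [-30.6 -29.1 -14.2  24.3  27.3] rect ((46.822147369384766, -1.57879638671875), (72.32355499267578, 57.80574035644531), 1.1742887496948242)
  front edge x at y -20..20 [np.float64(11.5), np.float64(11.0), np.float64(11.5), np.float64(13.2), np.float64(11.5)]
top 201 foot z 0.13550245029904096 x [13.1 13.6 27.1 46.6 51. ] y [-28.3 -26.    0.9  25.4  27.3] rect ((31.396806716918945, -0.4957714080810547), (55.678749084472656, 37.30499267578125), 87.76146697998047)
  front edge x at y -20..20 [np.float64(14.3), np.float64(13.8), np.float64(13.1), np.float64(14.3), np.float64(13.6)]
```

```bash
python3 -m jog '[[[-0.5,-0.5,5],[0,0,0],1],[[0,0,5],[0,0,0],1],[[0,0,5],[0,0,0],1],[[0,0,4],[0,0,0],1],[[0,0,0],[0,0,0],1]]'
python3 plan.py
python3 -m jog '[[[0,0,1],[0,0,0],1],[[0,0,0],[0,0,0],1]]'
python3 -m jog '[[[0,0,1],[0,0,0],1],[[0,0,0],[0,0,0],1]]'
python3 plan.py; python3 foot.py .112
```

```text
t: 10.78
eef_pos: [0.5761, 0.0447, 0.1383]
tool_rot: [0.0, 0.991, 0.133, -0.0]
contact_force: [-0.2, 0.6, -1.4]
gripper_width: 0.525
t 10.78 pos [576.1  44.7 138.3] yaw -74.7 zaxis [-0.001 -0.    -1.   ] | fixture x 49.4 y 0.9 | F [-0.19  0.61 -1.42] width 0.525 q [-0.77  0.54  0.79  1.92 -0.49  0.89 -1.04]
t: 11.02
eef_pos: [0.5764, 0.0446, 0.1377]
tool_rot: [-0.0, 0.991, 0.133, 0.0]
contact_force: [-0.8, 1.9, -1.6]
gripper_width: 0.529
t: 11.28
eef_pos: [0.5763, 0.0447, 0.1367]
tool_rot: [-0.0, 0.991, 0.133, -0.0]
contact_force: [-0.6, -0.4, -1.4]
gripper_width: 0.526
t 11.28 pos [576.3  44.7 136.7] yaw -74.7 zaxis [-0.  0. -1.] | fixture x 49.6 y 0.9 | F [-0.61 -0.44 -1.39] width 0.526 q [-0.77  0.54  0.78  1.92 -0.49  0.88 -1.04]
side 229 foot z 0.1132228494876577 x [ 8.7 10.4 28.1 74.7 82.1] y [-28.8 -28.  -11.5  26.8  32.3] rect ((45.44914245605469, 1.7825202941894531), (61.03776168823242, 73.49740600585938), 89.84195709228516)
  front edge x at y -20..20 [np.float64(11.8), np.float64(9.9), np.float64(9.6), np.float64(10.2), np.float64(10.6)]
top 164 foot z 0.11381561600366152 x [11.2 12.6 26.2 47.  51.5] y [-26.6 -24.1   4.5  25.9  27.1] rect ((31.822124481201172, 0.3705272674560547), (53.19612121582031, 40.338096618652344), 88.74176025390625)
  front edge x at y -20..20 [np.float64(11.2), np.float64(12.8), np.float64(12.6), np.float64(13.1), np.float64(12.1)]
```

```bash
python3 -m jog '[[[0,0,0.7],[0,0,0],1],[[0,0,0],[0,0,0],1]]'
python3 -m jog '[[[0,0,0.7],[0,0,0],1],[[0,0,0],[0,0,0],1]]'
python3 plan.py
```

```text
t: 11.62
eef_pos: [0.5763, 0.0447, 0.1359]
tool_rot: [-0.0, 0.991, 0.133, -0.0]
contact_force: [0.5, -0.1, -2.1]
gripper_width: 0.526
t: 11.88
eef_pos: [0.5763, 0.0447, 0.1356]
tool_rot: [-0.0, 0.991, 0.133, -0.0]
contact_force: [-2.1, -0.3, 4.2]
gripper_width: 0.528
t 11.88 pos [576.3  44.7 135.6] yaw -74.7 zaxis [-0.  0. -1.] | fixture x 49.6 y 0.9 | F [-2.14 -0.33  4.24] width 0.528 q [-0.76  0.54  0.78  1.92 -0.49  0.88 -1.03]
```

It touched down (Fz went from -1.4 to +4.2 at TCP 135.6, as expected). Releasing.

```bash
python3 -m jog '[[[0,0,0],[0,0,0],-0.1],[[0,0,0],[0,0,0],-0.3],[[0,0,0],[0,0,0],-0.5],[[0,0,0],[0,0,0],-0.7],[[0,0,0],[0,0,0],-0.7],[[0,0,0],[0,0,0],-0.7]]'; python3 plan.py; python3 foot.py .112
```

```text
t: 12.62
eef_pos: [0.5764, 0.0447, 0.1353]
tool_rot: [-0.0, 0.991, 0.133, -0.0]
contact_force: [0.3, -0.3, -0.2]
gripper_width: 0.854
t 12.62 pos [576.4  44.7 135.3] yaw -74.7 zaxis [-0.  0. -1.] | fixture x 49.6 y 0.9 | F [ 0.26 -0.28 -0.2 ] width 0.854 q [-0.76  0.54  0.78  1.92 -0.49  0.88 -1.03]
side 225 foot z 0.11229538112046211 x [ 8.7 10.2 27.8 67.5 80.1] y [-29.7 -28.1  -9.7  26.9  32.1] rect ((44.56819152832031, 1.1491851806640625), (61.5449333190918, 71.11890411376953), 88.90113830566406)
  front edge x at y -20..20 [np.float64(10.4), np.float64(9.4), np.float64(12.0), np.float64(10.9), np.float64(12.5)]
top 184 foot z 0.11295551370700152 x [11.8 12.4 27.8 57.3 60.8] y [-27.1 -24.7   3.2  26.8  28. ] rect ((36.062374114990234, 0.9439983367919922), (54.90486145019531, 48.27418899536133), 88.536865234375)
  front edge x at y -20..20 [np.float64(11.8), np.float64(12.9), np.float64(12.2), np.float64(12.3), np.float64(12.5)]
```

Released, standing at about x 48, y 0.5. Now retract and look.

```bash
python3 -m jog '[[[0,0,-15],[0,0,0],-0.7],[[0,0,-35],[0,0,0],-0.7],[[0,0,-45],[0,0,0],-0.7],[[0,0,-25],[0,0,0],-0.7],[[-30,-5,0],[0,0,0],0.2],[[-35,-10,0],[0,0,0],1],[[-35,-20,0],[0,0,0],1],[[0,0,0],[0,0,0],1]]'; python3 plan.py; python3 foot.py .112
python3 - <<'E'
from h import *
for c,b in(("side",(235,110,115,120)),("top",(190,110,115,120))):
    p,d=bot.read_camera(c);crop(c,p,*b,f"pics/n2{c}.png",5)
E
```

```text
t: 13.72
eef_pos: [0.4685, 0.0528, 0.2556]
tool_rot: [-0.002, 0.991, 0.134, -0.0]
contact_force: [1.0, 0.3, 0.1]
gripper_width: 0.008
t 13.72 pos [468.5  52.8 255.6] yaw -74.6 zaxis [-0.002  0.004 -1.   ] | fixture x -52.3 y 37.0 | F [1.04 0.31 0.14] width 0.008 q [-1.13  0.15  1.    2.04 -0.15  1.03 -1.36]
side 242 foot z 0.11216706678469446 x [ 8.3 11.3 30.6 78.3 82.9] y [-29.3 -28.1 -11.7  25.2  26.9] rect ((45.7118034362793, -1.1320552825927734), (55.78457260131836, 74.60970306396484), 89.56291198730469)
  front edge x at y -20..20 [np.float64(8.3), np.float64(10.1), np.float64(11.7), np.float64(12.2), np.float64(10.6)]
top 86 foot z 0.11283552542879594 x [17.7 19.6 36.4 79.9 83.5] y [-27.3 -26.5 -20.2  -7.1  -5. ] rect ((49.678855895996094, -21.653030395507812), (18.888641357421875, 66.36942291259766), 76.55750274658203)
  front edge x at y -20..20 [np.float64(20.5), np.float64(17.7)]
```

View pics/n2side.png

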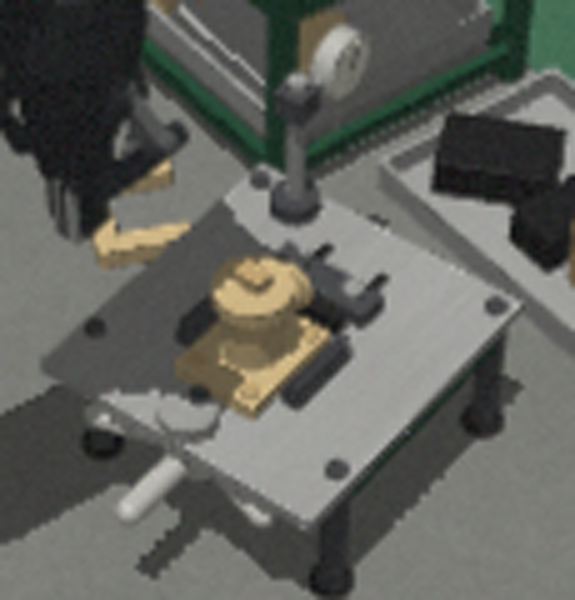

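View pics/n2top.png

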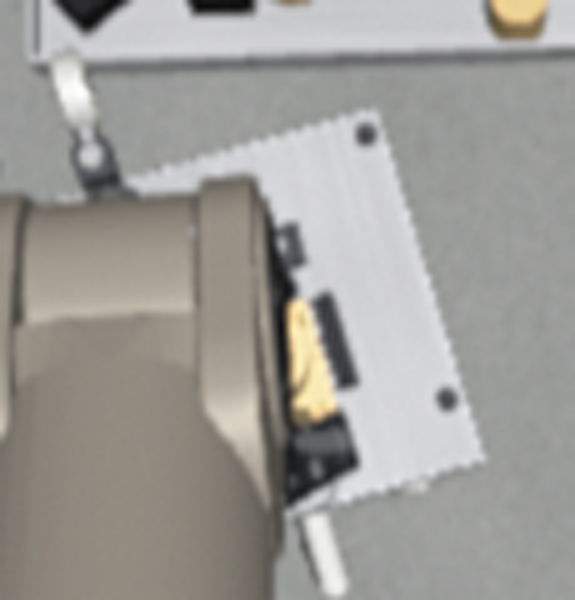

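The pattern stands flat in the nest between the guides, branch towards the stop (side crop (250,330)). The knob arm is at (150,490). Now down in front of the plate, left of the front arm.

```bash
cat > avg.py <<'E'
from h import *
import sys
w=np.radians(15.2);Rm=np.array([[np.cos(w),np.sin(w)],[-np.sin(w),np.cos(w)]])
F=[];P=[];T=[]
for k in range(int(sys.argv[1]) if len(sys.argv)>1 else 8):
    bot.read_camera("side");o=bot.get_obs();F.append(o["contact_force"]);P.append(o["eef_pos"]*1000);T.append(o["torque"])
F=np.mean(F,0);P=np.mean(P,0);f=Rm@F[:2];p=Rm@(P[:2]-[528.7,30.8])
print("t %.2f pos fixture %s z %.1f  force fixture x %.2f y %.2f z %.2f  torque %s"%(o["t"],p.round(1),P[2],*f,F[2],np.mean(T,0).round(3)))
E
python3 -m jog '[[[2,0,40],[0,0,0],1],[[0,0,50],[0,0,0],1],[[0,0,50],[0,0,0],1],[[0,0,35],[0,0,0],1],[[0,0,20],[0,0,0],1],[[0,0,0],[0,0,0],1],[[0,0,0],[0,0,0],1]]'; python3 avg.py
```

```text
t: 14.8
eef_pos: [0.4737, 0.052, 0.0608]
tool_rot: [0.0, 0.991, 0.133, 0.0]
contact_force: [0.3, -0.6, 0.0]
gripper_width: 0.001
t 15.20 pos fixture [-47.8  35.7] z 61.0  force fixture x -0.13 y 0.03 z 0.27  torque [0.007 0.016 0.019]
```

```bash
python3 -m jog '[[[0,5,0],[0,0,0],1],[[0,4,0],[0,0,0],1],[[0,3,0],[0,0,0],1],[[0,3,0],[0,0,0],1],[[0,3,0],[0,0,0],1],[[0,3,0],[0,0,0],1]]'; python3 avg.py 4
python3 -m jog '[[[0,3,0],[0,0,0],1],[[0,3,0],[0,0,0],1],[[0,3,0],[0,0,0],1],[[0,3,0],[0,0,0],1]]'; python3 avg.py 4
```

```text
t: 15.95
eef_pos: [0.477, 0.0339, 0.0601]
tool_rot: [-0.001, 0.991, 0.134, -0.001]
contact_force: [-3.8, 5.6, 4.5]
gripper_width: 0.001
t 16.15 pos fixture [-49.2  16.1] z 60.1  force fixture x -1.96 y 4.78 z 3.28  torque [ 0.886  0.644 -0.033]
t: 16.65
eef_pos: [0.4806, 0.0224, 0.0601]
tool_rot: [-0.001, 0.991, 0.134, -0.001]
contact_force: [-1.3, 7.1, 2.7]
gripper_width: 0.002
t 16.85 pos fixture [-48.6   4.1] z 60.2  force fixture x -0.87 y 5.45 z 1.48  torque [1.005 0.374 0.014]
```

The knob is turning at about 5 N, as expected for free motion. Continue the stroke.

```bash
python3 -m jog '[[[0,3,0],[0,0,0],1],[[0,3,0],[0,0,0],1],[[0,3,0],[0,0,0],1],[[0,3,0],[0,0,0],1]]'; python3 -m jog '[[[0,3,0],[0,0,0],1],[[0,3,0],[0,0,0],1],[[0,3,0],[0,0,0],1],[[0,3,0],[0,0,0],1]]'; python3 avg.py 4
python3 - <<'E'
from h import *
for c,b in(("side",(235,130,115,120)),):
    p,d=bot.read_camera(c);crop(c,p,*b,f"pics/k1{c}.png",5)
E
```

```text
t: 17.35
eef_pos: [0.4834, 0.011, 0.0599]
tool_rot: [-0.001, 0.991, 0.134, -0.001]
contact_force: [-1.8, 5.7, -0.9]
gripper_width: 0.003
t: 17.85
eef_pos: [0.4861, -0.001, 0.0597]
tool_rot: [-0.001, 0.991, 0.134, -0.002]
contact_force: [-1.9, 4.6, -0.2]
gripper_width: 0.0
t 18.05 pos fixture [-49.4 -20.1] z 59.8  force fixture x -1.81 y 4.71 z -1.16  torque [ 0.875  0.633 -0.02 ]
```

View pics/k1side.png

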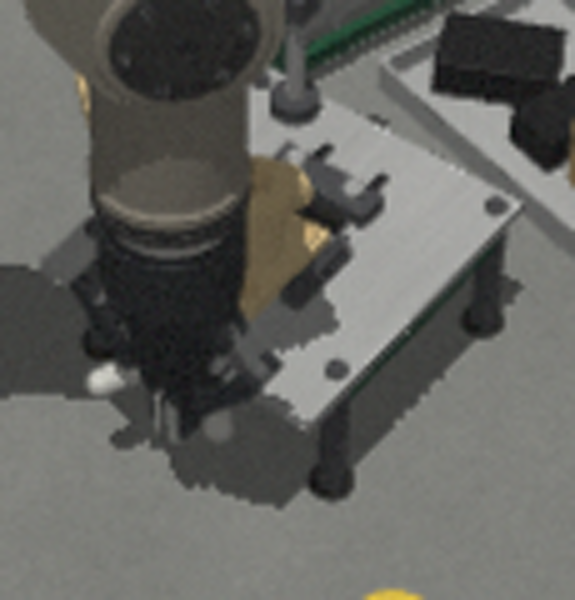

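The next arm's tip shows at about crop (103,378), that is side (255.6,205.6). Working out its angle.

```bash
cat > kp.py <<'E'
from h import *
import sys
w=np.radians(15.2);Rm=np.array([[np.cos(w),np.sin(w)],[-np.sin(w),np.cos(w)]])
p=atz("side",float(sys.argv[1]),float(sys.argv[2]),.076)*1000
f=Rm@(p[:2]-[528.7,30.8]);print(f,"theta",np.degrees(np.arctan2(-f[1],-f[0])),"r",np.hypot(*f))
E
python3 kp.py 255.6 205.6; python3 kp.py 253.5 207; python3 kp.py 278.4 215.6
```

```text
[-54.61159825  24.22638554] theta -23.922670527113347 r 59.74399065994661
[-61.99288089  25.60150108] theta -22.439394550600376 r 67.07126164566252
[-43.68520556 -47.18055043] theta 47.20291807533893 r 64.29931200498146
```

```bash
python3 -m jog '[[[0,3,0],[0,0,0],1],[[0,3,0],[0,0,0],1],[[0,-4,0],[0,0,0],1],[[0,-4,-10],[0,0,0],1],[[0,0,-40],[0,0,0],1],[[0,-35,0],[0,0,0],1],[[0,-36,0],[0,0,0],1],[[0,0,25],[0,0,0],1],[[0,0,25],[0,0,0],1],[[0,0,0],[0,0,0],1],[[0,0,0],[0,0,0],1]]'; python3 avg.py 6
python3 - <<'E'
from h import *
for c,b in(("side",(235,130,115,120)),):
    p,d=bot.read_camera(c);crop(c,p,*b,f"pics/k2{c}.png",5)
E
```

```text
t: 19.48
eef_pos: [0.4693, 0.0678, 0.0614]
tool_rot: [0.0, 0.991, 0.133, 0.001]
contact_force: [1.1, -0.5, 0.8]
gripper_width: -0.002
t 19.77 pos fixture [-47.8  51.5] z 61.1  force fixture x 0.04 y 0.02 z 0.21  torque [-0.032  0.02  -0.01 ]
```

View pics/k2side.png

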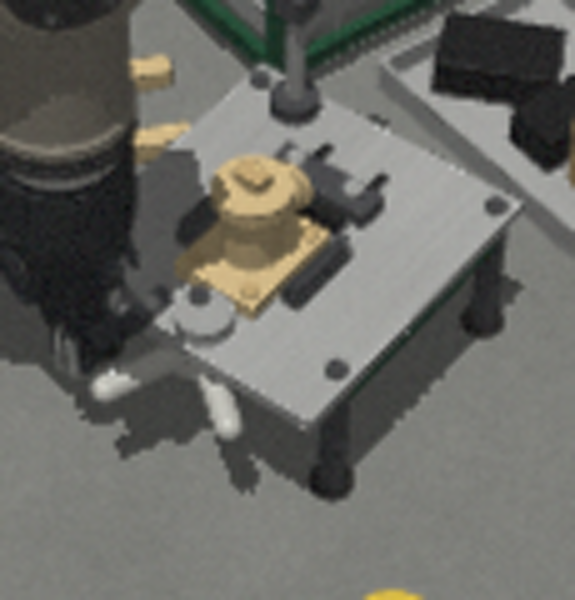

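The finger is left of the next arm (tip at crop (105,385)), and arm 0 is at (227,420). Second stroke, gently.

```bash
cat >> avg.py <<'E'
for nm,cx in(("outer",p[0]-11),("inner",p[0]+11)):
    cy=p[1]-14.5; print("  M %s %.3f  contact r %.0f"%(nm,(cx*-f[1]-cy*-f[0])/1000,np.hypot(cx,cy)),end="")
print("  |fxy| %.1f"%np.hypot(*f))
E
python3 -m jog '[[[0,3,0],[0,0,0],1],[[0,3,0],[0,0,0],1],[[0,3,0],[0,0,0],1],[[0,3,0],[0,0,0],1]]';python3 avg.py 4
python3 -m jog '[[[0,3,0],[0,0,0],1],[[0,3,0],[0,0,0],1],[[0,3,0],[0,0,0],1]]';python3 avg.py 4
python3 -m jog '[[[0,2,0],[0,0,0],1],[[0,2,0],[0,0,0],1],[[0,2,0],[0,0,0],1]]';python3 avg.py 4
```

```text
t: 20.32
eef_pos: [0.4711, 0.057, 0.0602]
tool_rot: [-0.001, 0.991, 0.133, -0.001]
contact_force: [-2.7, 5.1, 1.3]
gripper_width: 0.001
t 20.52 pos fixture [-48.8  40.3] z 60.2  force fixture x -0.90 y 3.60 z 0.45  torque [ 0.686  0.401 -0.017]
  M outer 0.192  contact r 65  M inner 0.113  contact r 46  |fxy| 3.7
t: 20.9
eef_pos: [0.4725, 0.0486, 0.0598]
tool_rot: [-0.001, 0.991, 0.134, -0.001]
contact_force: [-3.3, 5.4, 0.2]
gripper_width: 0.001
t 21.10 pos fixture [-49.6  31.5] z 59.9  force fixture x -1.78 y 4.56 z -0.61  torque [ 0.839  0.697 -0.053]
  M outer 0.246  contact r 63  M inner 0.146  contact r 42  |fxy| 4.9
t: 21.48
eef_pos: [0.4735, 0.0427, 0.0597]
tool_rot: [-0.001, 0.991, 0.134, -0.002]
contact_force: [-5.8, 5.7, 0.3]
gripper_width: -0.001
t 21.68 pos fixture [-50.1  25.6] z 59.7  force fixture x -3.11 y 5.10 z -1.09  torque [ 0.848  0.893 -0.069]
  M outer 0.277  contact r 62  M inner 0.165  contact r 41  |fxy| 6.0
```

```bash
for i in 1; do python3 -m jog '[[[0,2,0],[0,0,0],1],[[0,2,0],[0,0,0],1]]' | grep -E "contact"; python3 avg.py 3; python3 -m jog '[[[0,2,0],[0,0,0],1],[[0,2,0],[0,0,0],1]]'| grep -E "contact"; python3 avg.py 3; python3 -m jog '[[[0,2,0],[0,0,0],1]]'| grep -E "contact"; python3 avg.py 3; done
```

```text
contact_force: [-5.5, 5.5, 1.2]
t 22.07 pos fixture [-50.2  21.8] z 59.7  force fixture x -3.30 y 5.23 z -0.72  torque [ 0.916  0.975 -0.038]
  M outer 0.296  contact r 62  M inner 0.181  contact r 40  |fxy| 6.2
contact_force: [-6.4, 4.8, 1.7]
t 22.48 pos fixture [-50.5  18. ] z 59.6  force fixture x -4.47 y 6.22 z 1.05  torque [ 0.982  1.137 -0.044]
  M outer 0.367  contact r 62  M inner 0.230  contact r 40  |fxy| 7.7
contact_force: [-5.4, 4.5, 1.5]
t 22.75 pos fixture [-50.6  16. ] z 59.6  force fixture x -4.22 y 5.33 z 1.35  torque [ 0.93   1.203 -0.032]
  M outer 0.322  contact r 62  M inner 0.205  contact r 40  |fxy| 6.8
```

The wrist Mz gives a knob moment that doesn't depend on where the contact sits, so I'll use that.

```bash
cat >> avg.py <<'E'
print("  ** M knob %.3f"%((-(p[0]*f[1]-p[1]*f[0]))/1000-np.mean(T,0)[2]))
E
python3 -m jog '[[[0,2,0],[0,0,0],1],[[0,2,0],[0,0,0],1]]' | grep contact; python3 avg.py 4; python3 -m jog '[[[0,2,0],[0,0,0],1],[[0,2,0],[0,0,0],1]]'| grep contact; python3 avg.py 4
```

```text
contact_force: [-5.9, 4.2, 1.6]
t 23.20 pos fixture [-50.7  11.9] z 59.6  force fixture x -4.53 y 5.53 z 1.30  torque [ 0.833  1.207 -0.005]
  M outer 0.353  contact r 62  M inner 0.231  contact r 40  |fxy| 7.2
  ** M knob 0.232
contact_force: [-5.2, 5.1, 1.2]
t 23.65 pos fixture [-50.4   7.8] z 59.6  force fixture x -3.66 y 5.09 z 0.42  torque [ 0.849  1.084 -0.019]
  M outer 0.337  contact r 62  M inner 0.225  contact r 40  |fxy| 6.3
  ** M knob 0.247
```

```bash
python3 -m jog '[[[0,2,0],[0,0,0],1],[[0,1,0],[0,0,0],1]]' | grep contact; python3 avg.py 4; python3 -m jog '[[[0,2,0],[0,0,0],1],[[0,1,0],[0,0,0],1]]'| grep contact; python3 avg.py 4; python3 -m jog '[[[0,2,0],[0,0,0],1]]'| grep contact; python3 avg.py 4
```

```text
contact_force: [-5.0, 4.4, 1.3]
t 24.10 pos fixture [-50.1   4.8] z 59.7  force fixture x -3.39 y 4.83 z 0.45  torque [ 0.894  0.939 -0.045]
  M outer 0.328  contact r 62  M inner 0.222  contact r 40  |fxy| 5.9
  ** M knob 0.270
contact_force: [-2.5, 5.1, -0.2]
t 24.55 pos fixture [-49.6   1.9] z 59.8  force fixture x -2.24 y 5.59 z -0.57  torque [0.984 0.73  0.015]
  M outer 0.367  contact r 62  M inner 0.244  contact r 41  |fxy| 6.0
  ** M knob 0.258
contact_force: [-3.1, 6.0, -0.4]
t 24.88 pos fixture [-49.2  -0.1] z 59.8  force fixture x -1.31 y 5.42 z -1.11  torque [1.098 0.577 0.004]
  M outer 0.346  contact r 62  M inner 0.226  contact r 41  |fxy| 5.6
  ** M knob 0.263
```

```bash
python3 - <<'E'
from h import *
p,d=bot.read_camera("side");crop("side",p,235,130,115,120,"pics/k3side.png",5)
p,d=bot.read_camera("top");crop("top",p,190,110,115,120,"pics/k3top.png",5)
E
python3 foot.py .112
```

```text
side 188 foot z 0.11229616867503112 x [16.1 19.4 43.2 88.  91.9] y [-27.4 -25.5 -14.2  21.   28.9] rect ((52.77433776855469, 0.8027381896972656), (76.3918685913086, 55.64032745361328), 3.835347890853882)
  front edge x at y -20..20 [np.float64(17.8), np.float64(19.5), np.float64(20.2), np.float64(27.1), np.float64(42.2)]
top 24 foot z 0.11308288904974129 x [72.8 74.7 85.9 92.5 93.2] y [-23.8 -23.3 -19.6 -11.6 -11.1] rect ((84.55290985107422, -20.719738006591797), (21.981483459472656, 10.40945816040039), 31.49663543701172)
  front edge x at y -20..20 [np.float64(72.8), np.float64(90.3)]
```

View pics/k3side.png

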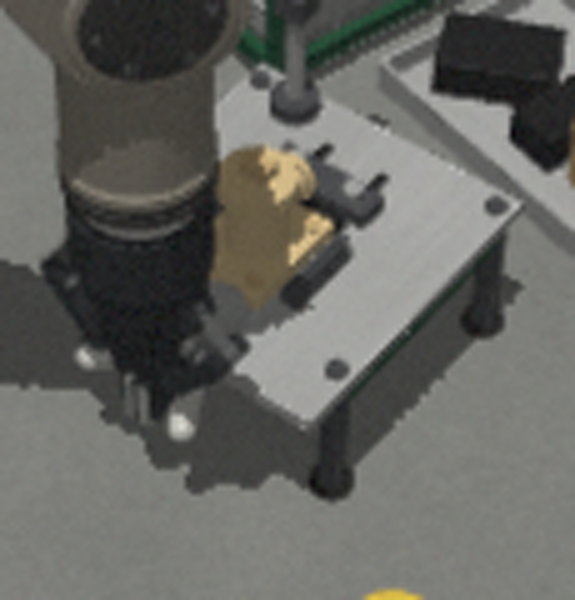

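The foot is moving back towards the stop (front edge about 17–19). Still free, so continue.

```bash
python3 kp.py 271 215.4; python3 -m jog '[[[0,2,0],[0,0,0],1]]'| grep contact; python3 avg.py 4;  python3 -m jog '[[[0,2,0],[0,0,0],1]]'| grep contact; python3 avg.py 4;  python3 -m jog '[[[0,2,0],[0,0,0],1]]'| grep contact; python3 avg.py 4
```

```text
[-55.45585654 -30.87636777] theta 29.107914286651898 r 63.472057717409655
contact_force: [-1.3, 6.8, -2.5]
t 25.40 pos fixture [-48.8  -1.9] z 59.9  force fixture x -0.42 y 5.67 z -1.61  torque [1.222 0.422 0.041]
  M outer 0.346  contact r 62  M inner 0.221  contact r 41  |fxy| 5.7
  ** M knob 0.237
contact_force: [-1.9, 7.2, -1.5]
t 25.73 pos fixture [-48.8  -3.7] z 59.9  force fixture x -0.30 y 6.76 z -1.00  torque [1.347 0.454 0.044]
  M outer 0.410  contact r 62  M inner 0.261  contact r 42  |fxy| 6.8
  ** M knob 0.287
contact_force: [-2.9, 7.8, -0.6]
t 26.05 pos fixture [-48.8  -5.4] z 59.9  force fixture x -0.09 y 7.40 z -0.89  torque [1.512 0.472 0.031]
  M outer 0.444  contact r 63  M inner 0.281  contact r 43  |fxy| 7.4
  ** M knob 0.330
```

The moment is rising, so the nip has begun. Smaller steps.

```bash
for k in 1; do python3 -m jog '[[[0,1.5,0],[0,0,0],1]]'| grep contact; python3 avg.py 4;  python3 -m jog '[[[0,1.5,0],[0,0,0],1]]'| grep contact; python3 avg.py 4; done
```

```text
contact_force: [-3.7, 7.0, 0.3]
t 26.38 pos fixture [-49.   -6.6] z 59.8  force fixture x -0.68 y 8.07 z -0.98  torque [1.587 0.579 0.033]
  M outer 0.498  contact r 64  M inner 0.321  contact r 43  |fxy| 8.1
  ** M knob 0.367
contact_force: [-2.5, 9.6, -0.6]
t 26.70 pos fixture [-49.1  -8. ] z 59.7  force fixture x -1.11 y 8.23 z -0.98  torque [1.658 0.677 0.019]
  M outer 0.520  contact r 64  M inner 0.339  contact r 44  |fxy| 8.3
  ** M knob 0.394
```

```bash
for k in 1; do python3 -m jog '[[[0,1.5,0],[0,0,0],1]]'| grep contact; python3 avg.py 5;  python3 -m jog '[[[0,1.5,0],[0,0,0],1]]'| grep contact; python3 avg.py 5; done; python3 foot.py .112
```

```text
contact_force: [-3.8, 10.1, -1.1]
t 27.07 pos fixture [-49.3  -9.4] z 59.7  force fixture x -1.21 y 8.83 z -0.60  torque [1.645 0.776 0.037]
  M outer 0.562  contact r 65  M inner 0.367  contact r 45  |fxy| 8.9
  ** M knob 0.410
contact_force: [-5.1, 8.8, -0.1]
t 27.45 pos fixture [-49.3 -10.6] z 59.7  force fixture x -1.19 y 9.31 z -0.79  torque [1.848 0.742 0.035]
  M outer 0.591  contact r 65  M inner 0.386  contact r 46  |fxy| 9.4
  ** M knob 0.436
side 165 foot z 0.11234248760735521 x [19.8 21.5 50.7 90.4 92.8] y [-26.7 -25.9 -16.3   0.6   4.5] rect ((56.61113357543945, -11.793451309204102), (30.933292388916016, 73.1028823852539), 87.25664520263672)
  front edge x at y -20..20 [np.float64(19.8), np.float64(21.5), np.float64(25.3)]
top 11 foot z 0.11247317031739623 x [86.1 86.4 91.4 93.8 93.9] y [-23.8 -23.5  23.5  28.   28.3] rect ((90.0455093383789, 2.1598167419433594), (52.06086730957031, 6.784205436706543), 88.82826232910156)
  front edge x at y -20..20 [np.float64(92.3), np.float64(91.4)]
```

```bash
for k in 1; do python3 -m jog '[[[0,1.5,0],[0,0,0],1]]'| grep contact; python3 avg.py 5;  python3 -m jog '[[[0,1.5,0],[0,0,0],1]]'| grep contact; python3 avg.py 5; done
```

```text
contact_force: [-3.9, 7.3, -0.8]
t 27.93 pos fixture [-49.5 -12. ] z 59.6  force fixture x -1.44 y 9.46 z -0.52  torque [1.845 0.884 0.009]
  M outer 0.611  contact r 66  M inner 0.402  contact r 47  |fxy| 9.6
  ** M knob 0.476
contact_force: [-4.1, 10.2, -1.2]
t 28.30 pos fixture [-49.7 -13.5] z 59.5  force fixture x -1.84 y 9.67 z -0.60  torque [1.791 0.931 0.049]
  M outer 0.639  contact r 67  M inner 0.426  contact r 48  |fxy| 9.8
  ** M knob 0.457
```

Moment and geometry agree on about 10 N of cam force (roughly 1.6 mm of rubber travel). A little more will bring it to snug.

```bash
for k in 1; do python3 -m jog '[[[0,1.5,0],[0,0,0],1]]'| grep contact; python3 avg.py 5;  python3 -m jog '[[[0,1.5,0],[0,0,0],1]]'| grep contact; python3 avg.py 6; done
```

```text
contact_force: [-4.8, 10.7, 0.4]
t 28.68 pos fixture [-49.7 -14.6] z 59.5  force fixture x -1.91 y 10.78 z -0.41  torque [2.036 0.969 0.04 ]
  M outer 0.710  contact r 67  M inner 0.473  contact r 48  |fxy| 10.9
  ** M knob 0.523
contact_force: [-5.6, 10.5, 0.0]
t 29.10 pos fixture [-50.  -16.1] z 59.4  force fixture x -1.89 y 10.68 z -0.40  torque [2.005 1.021 0.026]
  M outer 0.709  contact r 68  M inner 0.474  contact r 50  |fxy| 10.8
  ** M knob 0.538
```

About 0.53 Nm, which is snug. Back off and rise.

```bash
python3 -m jog '[[[0,-2,0],[0,0,0],1],[[0,-3,0],[0,0,0],1],[[-3,-3,0],[0,0,0],1],[[0,0,-15],[0,0,0],1],[[0,0,-40],[0,0,0],1],[[0,0,-60],[0,0,0],1],[[0,0,-60],[0,0,0],1],[[-20,50,-20],[0,0,0],1],[[-10,60,0],[0,0,0],1],[[0,60,0],[0,0,0],1],[[0,60,0],[0,0,0],1],[[0,0,0],[0,0,0],1]]'; python3 avg.py 4; python3 foot.py .112
python3 - <<'E'
from h import *
p,d=bot.read_camera("side");crop("side",p,235,130,115,100,"pics/e_side.png",5)
p,d=bot.read_camera("top");crop("top",p,190,110,115,120,"pics/e_top.png",5)
E
```

```text
t: 30.6
eef_pos: [0.5126, -0.2311, 0.257]
tool_rot: [0.003, 0.992, 0.128, 0.001]
contact_force: [-0.6, 1.1, 0.5]
gripper_width: -0.0
t 30.80 pos fixture [ -81.5 -242.4] z 256.0  force fixture x -0.12 y -0.03 z -0.17  torque [ 0.007 -0.021  0.003]
  M outer 0.029  contact r 273  M inner 0.029  contact r 266  |fxy| 0.1
  ** M knob 0.025
side 255 foot z 0.11247982460640316 x [17.6 20.9 40.8 89.5 94.4] y [-27.5 -25.8  -9.1  29.   33.7] rect ((56.495365142822266, 2.9063949584960938), (59.909202575683594, 77.23471069335938), 88.1570053100586)
  front edge x at y -20..20 [np.float64(21.8), np.float64(19.7), np.float64(21.0), np.float64(20.5), np.float64(21.1)]
top 246 foot z 0.11274881618695554 x [20.9 21.8 40.1 92.6 95.4] y [-23.8 -22.2   8.3  31.2  32.3] rect ((58.15241622924805, 4.349617004394531), (55.498538970947266, 75.1152114868164), 89.20834350585938)
  front edge x at y -20..20 [np.float64(21.1), np.float64(21.8), np.float64(21.8), np.float64(21.3), np.float64(21.1)]
```

View pics/e_side.png

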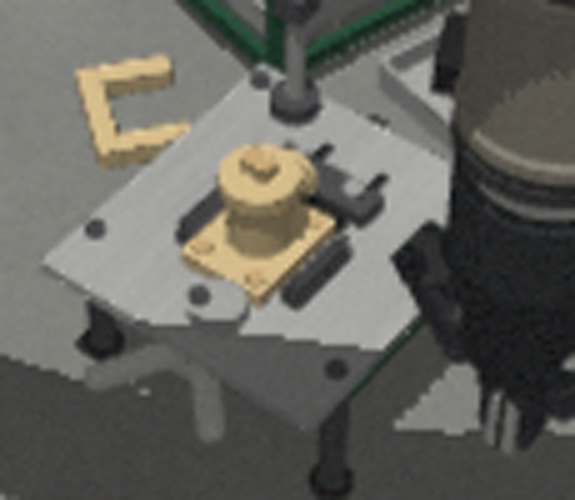

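View pics/e_top.png

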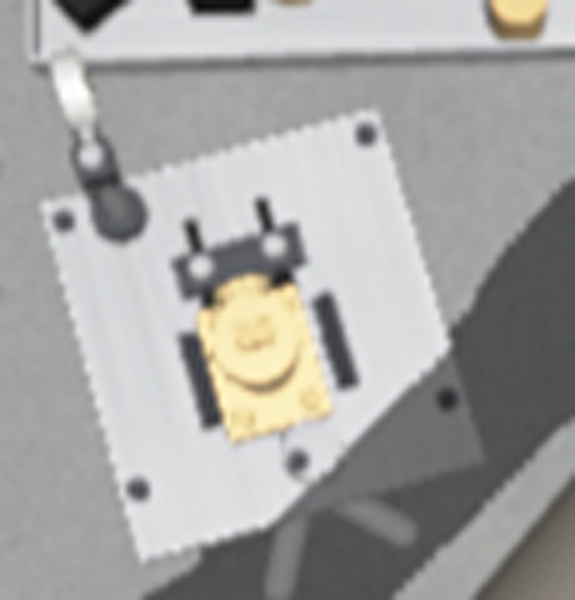

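The pattern stands flat between the guides, at the left guide (side crop (260,225)). The cam touches the foot at (215,300). A quick check of the knob angle from the top view: tips at crop (283,588) and (408,535).

```bash
sed 's/"side"/"top"/' kp.py > kt.py; python3 kt.py 246.6 227.6; python3 kt.py 271.6 217; python3 kp.py 277 217; python3 kp.py 253.6 205.4
```

```text
[-57.60867286  26.77789787] theta -24.93013918438821 r 63.52806469137812
[-49.30525494 -45.46827078] theta 42.681599375013505 r 67.0699024369746
[-49.80591565 -47.15920305] theta 43.43647056100102 r 68.59023010131328
[-57.44756308  29.04976804] theta -26.824560523705394 r 64.37477399933316
```

Knob at about 2.05 rad and still where I left it. Handing in.

```bash
python3 -m jog '[[[0,0,0],[0,0,0],1],[[0,0,0],[0,0,0],1]]'; python3 -c "
from station import bot
print(bot.hand_in())"
```

```text
t: 31.25
eef_pos: [0.514, -0.2229, 0.2553]
tool_rot: [-0.0, 0.991, 0.133, 0.0]
contact_force: [0.3, 0.4, 0.2]
gripper_width: 0.003
the job is handed in; nothing more can be done
None
```

The beige pattern is in the nest and clamped, and I handed the job in at about 31 s; no verdict was reported. I gripped the pattern by its collar, set it down with the branch pointing away from the knob, and let go with the knob still near 0. Then I turned the knob in two gentle pushes with shut fingers.

**Last checks:**
- **Clamping:** the knob moment was about 0.53 Nm, which I put at roughly 10–15 N on the foot. The cam force was never measured directly. The push peaked at about 12 N on the knob.
- **Knob angle:** about 2.05 rad from the images after backing off. The contact geometry during the push suggested about 2.1 rad, so the two differ by a few degrees.
- **Pattern:** it stands flat (foot top at z about 112.5 mm) at fixture x about 57 mm, square to within about 2°. It rests against the left guide, at fixture y about +1 to +4 mm.
- **Robot and other things:** the arm stood clear at zero force. Nothing else was touched as far as I saw, though I did not measure the other things again.

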